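# Shut the ring clamp with its collared pin and hold it closed

### The job

The hinged clamp on the bench stands open with a bearing ring on its seat: swing its leaf down onto the ring, then take the pin with the straight round grip and wide collar from the wooden stand and push it down through the leaf's hole into the hole of the base. A spring pad keeps the leaf slightly ajar, so press the pin down until its collar forces the leaf fully shut, and finish while still holding it pressed shut, hand on the pin. Leave the other pins, the loose rings, the wrench and the oil bottle where they are.

Things in the scene. Friction and masses are not known exactly. Their poses are not given: they have to be found in the camera images.
- jig: base half of the clamp, fixed to the bench: grey plate 160 x 80 x 16 mm (x, y, z), origin at the centre of its underside on the bench, x towards the hinge (roughly away from the robot), z up. On it a steel block 36 x 50 mm at x = -55 mm, up to 40 mm height, with a vertical 14 mm hole; two hinge posts at x = +65 mm, up to 54 mm height
- jig_socket (a point): centre of the mouth of the hole in the base's steel block, on its top face 40 mm above the bench; axes as jig; the hole is 14 mm wide, vertical and 24 mm deep
- jig_seat (a point): ring seat of the base: centre of the plate's top face, 16 mm above the bench, where a boss 33 mm wide and 10 mm high locates the ring
- jig_hinge (a point): middle of the hinge axis, 45 mm above the bench, 65 mm behind the jig's centre; the axis runs along the jig's y
- leaf (a joint): angle of the leaf in rad: 0 fully shut (level, flat on the base's steel block), grows as its free end rises, at most 1.35. Its stiff hinge stays where it is left (1 to 2 N at the free end swings it). A round spring pad under it meets the ring at about 0.08 rad; from there 5 to 8 N down at its hole shuts it fully, and it springs back ajar when let go
- leaf_hole (a point): centre of the 15 mm hole through the leaf, on its upper (outer) face, 120 mm from the hinge axis; local z is that face's outward normal. Shut, it lies over the socket, 50 mm above the bench. The leaf is an aluminium plate 60 mm wide, 10 mm thick, its mid-plane on the hinge axis, reaching 140 mm from the axis, towards the jig's -x when shut
- work_ring: steel bearing ring on the clamp's seat, 52 mm outside, 36 mm inside, 18 mm high; origin at the centre of its underside
- stand: wooden pin stand, fixed, 170 x 45 x 36 mm, origin at the centre of its underside, x along its row of three holes (55 mm apart, 14 mm wide); the three pins stand in it in any order, collars resting on its top, 36 mm above the bench
- pin: the clamp's steel pin, 73 mm long, about 90 g, upright in the stand; origin at the centre of the lower tip, z up along the pin. Shank 12 mm thick from 0 to 32 mm (tip chamfered), collar 28 mm wide from 32 to 37 mm, straight round grip 16 mm thick from 37 to 73 mm. With the clamp shut its collar lies on the leaf and its tip 22 mm below the socket's mouth
- slim_pin: another pin in the stand, with an 8 mm thin grip and an 18 mm collar, 62 mm long; origin at its lower tip; not to be used
- ball_pin: another pin in the stand, with a 22 mm black ball for a head and a 20 mm collar, 67 mm long; origin at its lower tip; not to be used
- ring_a: spare steel ring lying on the bench, 52 mm wide and 18 mm high, origin at the centre of its underside; leave alone
- ring_b: spare steel ring lying on the bench, 52 mm wide and 18 mm high, origin at the centre of its underside; leave alone
- ring_c: spare steel ring lying on the bench, 52 mm wide and 18 mm high, origin at the centre of its underside; leave alone
- wrench: wrench lying on the bench beyond the clamp, 160 mm long, origin under its middle; leave alone
- oil_can: grey oil bottle, 56 mm wide and 130 mm tall, origin at the centre of its underside; leave alone
There are look-alikes about, which are no part of the job. What is shaped like the pin but yellow is not meant. Leave any orange look-alike of the work_ring alone.

How it is judged:
By the outcome, as a careful person would: the job done as asked, in the order asked, and still so for the second after the job is handed in, while the arm keeps its last pose, push and grip.
It also fails if it takes over 59 s, if anything falls off the work surface, if the arm or the gripper's body presses on something with over 40 N, if the wrist force passes 120 N, or if a joint passes its speed limit or range.

### The arm

A 6-joint arm with a two-finger parallel gripper is mounted at the origin on the work surface. World frame = base frame: x ahead of the robot, y to its left, z up, the work surface at z = 0. Lengths are in m, angles in rad, forces in N, time in s.
With the tool pointing down it reaches from about 0.375 to 0.9 m from the base axis. Payload 3.1 kg.
Tool frame: the origin (TCP) lies midway between the tips of the shut fingers; the grasp point (between the pads) lies 19 mm behind it; z points along the fingers, y is the line along which they close (so a half turn about z gives the same grasp; the last joint's range is limited). The gripper opens to 85 mm and grips with 20 to 120 N. Pads are 22 mm wide; open, the fingers measure 114 mm over their backs; the gripper's body (76 mm by 85 mm) begins 54 mm behind the grasp point. The pads swing forward as they close: fully open they stand 13 mm farther back than shut.
Start: joints at [1.091, 0.527, 1.433, -0, 1.181, -0.178], TCP at [0.185, 0.597, 0.231] pointing down, gripper open.
Joint ranges: [-3.08, 3.08], [-0.75, 2.2], [0.22, 2.44], [-1.43, 4.57], [0, 2.65], [-2.85, 2.85]. Speed limits (rad/s): [2.79, 2.79, 3.14, 3.14, 3.14, 3.14].

### API

Orientations are given as a unit quaternion [x, y, z, w].
In Python, from station import manip gives the robot as it stands. The module is installed in compiled form; this text tells all that it offers.
- The arm moves only by the tool apply_moves, never from a script. Its arguments are lists of equal length, an entry for each row: "claw": the gripper's target within -1 to 1 (fully open at 1, half-way at 0, shut at -1); "travel": the shift along the tool's x, y, z scaled (see below), a list of three; "turn": the turn, a rotation vector about the tool's x, y, z scaled (see below), a list of three. In form: {"claw": [claw, ...], "travel": [[dx, dy, dz], ...], "turn": [[rx, ry, rz], ...]}. A call has 1 to 5 rows; each row is the pose to reach, as a shift and turn from the pose commanded when the call began, along the tool's axes at that moment, turning the shorter way round; what a row does not reach only later rows make up. The controller multiplies each number of a shift by 800 mm and each number of a turn by 180 degrees. A row lasts 1/12 s, in which the tool goes at most 41.7 mm and 7.16 degrees, less where a joint would pass 70% of its speed; a pose out of reach is approached as far as the arm can. A call with a number of a shift or a turn outside -1 to 1 is refused whole. A call with a gripper value outside its range is refused whole. The fingers move at their own pace and stop on an object; "newtons" is the grip in N (left out, the last holds). Time passes only in rows, so rows that repeat a pose let the fingers close. It gives the time, the measured TCP pose, the force, the opening and the grip force at its end, in the units of the state.
- manip.sense(): the state, without advancing time (a new reading comes with each control period).
- manip.snapshot(name): name is "scene" or "side" or "wrist"; returns a dict with "pixels" (384x512x3 uint8, red, green, blue), "depth" (384x512 float32, m along the optical axis (not along the pixel's ray), 0 where there is no reading), "intrinsics" (3x3 intrinsics, pixels), "R" (3x3) and "t" (3): a world point X has camera coordinates R X + t. Camera axes: x right, y down, z forward; pixel columns grow to the right and rows downward; lengths in m; the calibration is good to about 2 mm. A picture is of the moment at which its call begins.
- manip.sign_off(): hands the job in; it is judged then, once.
The state is a dict: "t": time; "q": joint angles; "qd": joint speeds; "tau": joint torques, N m; "tcp_pos": TCP position; "tool_rot": TCP orientation; "force": force on the tool from outside, world axes, zero at the start; "ft_torque": the same for the moment, N m; "finger_gap": opening from 0.0 (shut) to 1.0 (fully open); "gripper_force": force on a finger pad.
Only numpy, scipy, OpenCV 4.12 (cv2) and the standard library are available. Lean on these libraries where they do the work, as an engineer would, in place of code of your own. Each camera call takes 0.05 s, during which the arm holds its last target. There are 200 camera calls.

## Working session

There is one attempt and no reset: what is moved stays moved. The work goes in short steps, Python scripts to look and compute and a tool call to move; the robot and the scene stay as the last step left them, time stands still between calls to the robot, and variables do not carry over. Pictures are saved under pics/ and viewed, at most 10 in all, crops included, and the job is handed in when it is done.

Besides the shell and the picture viewer there is one more tool, called by a JSON object that holds its "name" and its "arguments". apply_moves: Moves the arm, as the interface text tells. Shifts and turns lie within -1 to 1; 1 stands for 800 mm of shift or 180 degrees of turn. Its arguments: {"type":"object","properties":{"claw":{"type":"array","items":{"type":"number"}},"travel":{"type":"array","items":{"type":"array","items":{"type":"number"}}},"turn":{"type":"array","items":{"type":"array","items":{"type":"number"}}},"newtons":{"type":"number"}},"required":["claw","travel","turn"]}

```bash
mkdir -p pics; cat >h.py <<'E'
import numpy as np, cv2
from station import manip
def snap(n,f,crop=None,scale=1):
    s=manip.snapshot(n); np.savez(f'pics/{f}.npz',**s)
    im=s['pixels'][:,:,::-1]
    if crop: a,b,c,d=crop; im=im[b:d,a:c]
    cv2.imwrite(f'pics/{f}.png',cv2.resize(im,None,fx=scale,fy=scale,interpolation=cv2.INTER_CUBIC)); return s
def cloud(s):
    d=s['depth'];v,u=np.mgrid[:384,:512];K=s['intrinsics']
    P=np.stack([(u-K[0,2])/K[0,0]*d,(v-K[1,2])/K[1,1]*d,d],-1)
    W=(P-s['t'])@s['R']; W[d==0]=np.nan; return W
E
python3 - <<'E'
from h import *
print(manip.sense())
for n in('scene','side'):
    s=snap(n,n+'0',scale=1.5); print(n,-s['R'].T@s['t'],s['R'][2])
E
```

```text
{'t': 0.0, 'q': array([ 1.09149615e+00,  5.28447634e-01,  1.43391427e+00,  2.38094072e-05,
        1.18138954e+00, -1.78479839e-01]), 'qd': array([-5.53738182e-05, -4.42298195e-04, -1.30520003e-03, -1.10578651e-03,
       -4.17388394e-04, -1.24789030e-04]), 'tau': array([ 1.29383985e-03, -4.42345011e+01, -1.78029674e+01, -2.65976942e-04,
        8.19663604e-03, -4.64935269e-06]), 'tcp_pos': array([0.18480706, 0.59630095, 0.2303412 ]), 'tool_rot': array([ 1.49848075e-01,  9.88708445e-01, -1.01798338e-03, -3.59054601e-04]), 'force': array([-0.7211328 , -0.33338539,  0.06256171]), 'ft_torque': array([-0.02608585, -0.02023548, -0.0442315 ]), 'gripper_force': 0.0, 'finger_gap': 1.0010129425948573}
scene [ 1.01707167 -0.63690887  0.7180604 ] [-0.41720244  0.64860636 -0.63659399]
side [0.35808267 0.55810435 0.69632384] [ 0.28914109 -0.62853085 -0.72204321]
```

View pics/scene0.png

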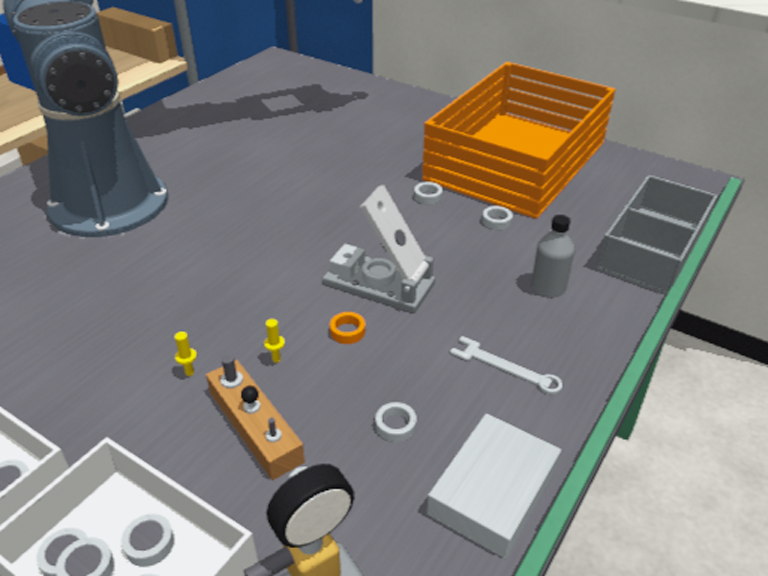

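View pics/side0.png

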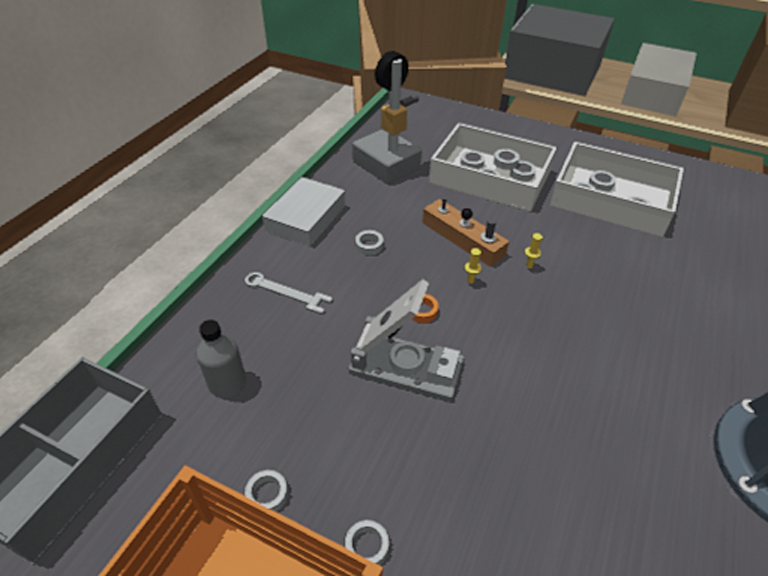

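```bash
python3 - <<'E'
from h import *
def rect(Q): 
    (c,wh,a)=cv2.minAreaRect((Q[:,:2]*1000).astype(np.float32)); return np.round(c,1),np.round(wh,1),round(a,1),len(Q)
for n,pts in(('scene',dict(pintop=(153,243),stand=(172,277),jig=(252,185),block=(232,170),yel1=(121,227),yel2=(182,218),oring=(231,210),leaf=(262,150))),
  ('side',dict(pintop=(327,150),stand=(310,150),jig=(272,238),block=(296,240),yel1=(316,170),yel2=(357,160),oring=(288,205),leaf=(265,205)))):
    W=cloud(np.load(f'pics/{n}0.npz')); print(n)
    for k,(u,v) in pts.items(): print(k,np.round(W[v,u]*1000,1))
    j=W[pts['jig'][1],pts['jig'][0]]; st=W[pts['stand'][1],pts['stand'][0]]
    F=W[np.isfinite(W[...,0])]
    J=F[np.hypot(*(F-j)[:,:2].T)<.13]; S=F[np.hypot(*(F-st)[:,:2].T)<.12]
    for lo,hi in((.012,.019),(.037,.043)):
        print('jig',lo,rect(J[(J[:,2]>lo)&(J[:,2]<hi)]))
    L=J[(J[:,2]>.062)]; c=L.mean(0); 
    nrm=np.linalg.svd(L-c)[2][2]; print('leaf',c,nrm,len(L),L[:,2].max())
    print('stand',rect(S[(S[:,2]>.031)&(S[:,2]<.040)]))
    T=S[(S[:,2]>.055)]; print('tops',rect(T)); 
    p=W[pts['pintop'][1],pts['pintop'][0]]; G=F[(np.hypot(*(F-p)[:,:2].T)<.022)&(F[:,2]>.045)]
    print('grip',G.mean(0),G[:,:2].min(0),G[:,:2].max(0),G[:,2].max(),len(G))
    im=cv2.imread(f'pics/{n}0.png'); im=cv2.resize(im,(512,384),interpolation=cv2.INTER_AREA)
    s=np.load(f'pics/{n}0.npz')['pixels'][:,:,::-1]
    crop=s[115:215,205:305] if n=='scene' else s[180:280,220:320]
    st_=s[205:325,110:230] if n=='scene' else s[115:205,270:370]
    a=cv2.resize(crop,(400,400),interpolation=cv2.INTER_CUBIC);b=cv2.resize(st_,(400,400),interpolation=cv2.INTER_CUBIC)
    cv2.imwrite(f'pics/{n}crop.png',np.hstack([a,b]))
E
```

```text
scene
pintop [ 516.7 -224.2   73.4]
stand [ 576.5 -245.2   36.3]
jig [548.2  61.9  34.2]
block [477.1  82.5  34.3]
yel1 [ 433.5 -225.3   71.2]
yel2 [ 514.9 -139.3   70.4]
oring [546.3 -18.5  16.7]
leaf [558.1  86.9 121. ]
jig 0.012 (array([538.9,  50.2]), array([197.4, 148.3]), 70.5, 763)
jig 0.037 (array([538.2,  77.4]), array([149.9,  71.7]), 8.5, 235)
leaf [0.56076217 0.08091779 0.11640663] [0.83168789 0.05971367 0.55202312] 1144 0.16820907488631295
stand (array([ 571.3, -213.2]), array([102.4, 172.2]), 69.2, 1407)
tops (array([ 543.7, -221.3]), array([ 63.1, 157.7]), 41.0, 268)
grip [ 0.51351591 -0.22274995  0.06617883] [ 0.50317148 -0.23240593] [ 0.51948468 -0.21268545] 0.08080080213613734 143
side
pintop [ 510.2 -212.5   72.9]
stand [ 560.1 -230.7   41. ]
jig [535.9  80.6  25.3]
block [484.1  67.6  32.9]
yel1 [ 510.6 -126.6   72.1]
yel2 [ 429.2 -212.5   69.7]
oring [543.9 -35.8  16.3]
leaf [555.9  82.7 128. ]
jig 0.012 (array([544.5,  38.5]), array([159.2, 171.6]), 7.8, 1025)
jig 0.037 (array([539.1,  90.2]), array([153.9,  53.5]), 14.9, 312)
leaf [0.55549587 0.09359415 0.12226451] [-0.80751555 -0.18604233 -0.55973823] 742 0.16645095324030787
stand (array([ 558.4, -200.3]), array([122.8, 211.2]), 71.6, 644)
tops (array([ 540.8, -211.2]), array([ 68.4, 174.2]), 38.4, 170)
grip [ 0.51231129 -0.21531019  0.06442231] [ 0.50548112 -0.2273918 ] [ 0.52083503 -0.20962898] 0.07809401273033184 72
```

View pics/scenecrop.png

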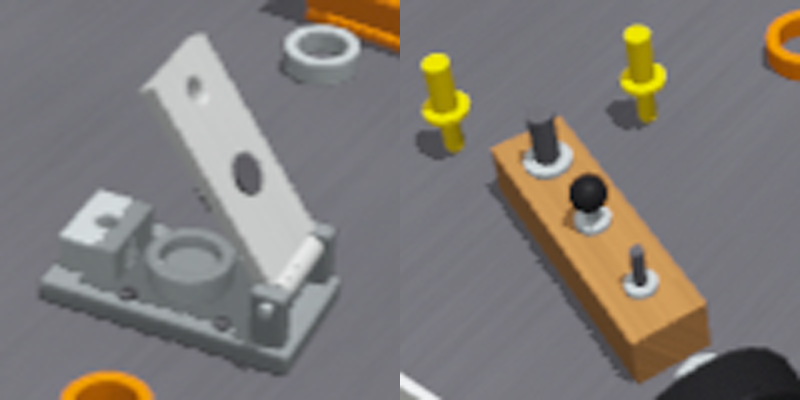

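View pics/sidecrop.png

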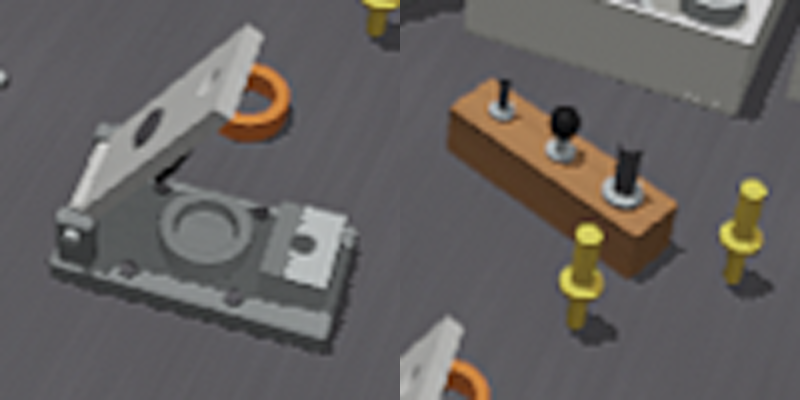

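```bash
cat >>h.py <<'E'
def ray(s,u,v,z):
    d=s['R'].T@np.linalg.inv(s['intrinsics'])@[u,v,1]; o=-s['R'].T@s['t']; return o+d*(z-o[2])/d[2]
def tri(obs):
    A=np.zeros((3,3));b=np.zeros(3)
    for s,u,v in obs:
        d=s['R'].T@np.linalg.inv(s['intrinsics'])@[u,v,1]; d/=np.linalg.norm(d); M=np.eye(3)-np.outer(d,d); A+=M;b+=M@(-s['R'].T@s['t'])
    return np.linalg.solve(A,b)
E
python3 - <<'E'
from h import *
a=np.load('pics/scene0.npz');b=np.load('pics/side0.npz')
for k,z,p,q in(('block hole',.04,(231.75,170),(295.75,241)),('ring top',.034,(252.5,178.75),(271.25,236.75)),('collar',.041,(154.1,252.4),(325.75,158.4)),('pintop',.077,(152,239.5),(327,148.8)),('leafhole',.14,(254.5,137.5),(272.5,200.5))):
    print(k,*(np.round(x*1000,1) for x in(ray(a,*p,z),ray(b,*q,z),tri([(a,*p),(b,*q)]))))
# plate corners base/top from scene/side crops: near-left etc.
for n,s,pts in(('sc',a,[(40,280),(283,358),(338,285)]),('si',b,[(52,258),(328,330),(357,240)])):
    o=(205,115) if n=='sc' else (220,180)
    print(n,[np.round(ray(s,x/4+o[0],y/4+o[1],.016)*1000,1)[:2] for x,y in pts])
E
```

```text
block hole [481.1  76.2  40. ] [482.2  75.6  40. ] [481.9  75.7  40.5]
ring top [536.2  82.   34. ] [536.5  84.3  34. ] [536.2  83.3  33.1]
collar [ 510.5 -220.8   41. ] [ 509.9 -216.4   41. ] [ 509.8 -219.4   39. ]
pintop [ 511.6 -220.8   77. ] [ 510.8 -212.1   77. ] [ 510.5 -218.1   73.3]
leafhole [532.8  95.1 140. ] [543.1  74.8 140. ] [540.3  83.1 149.3]
sc [array([463.4,  32.3]), array([618.5,  52.6]), array([611.4, 125.6])]
si [array([609.4, 129.1]), array([453.7, 105.5]), array([460.3,  41.8])]
```

```bash
cat >>h.py <<'E'
from scipy.spatial.transform import Rotation as Ro
def go(*tg):
    s=manip.sense(); R=Ro.from_quat(s['tool_rot']).as_matrix()
    print('t',round(s['t'],2),'tcp',np.round(s['tcp_pos']*1000,1),'F',np.round(s['force'],1),'gap',round(s['finger_gap'],3),'gf',round(s['gripper_force'],1),'x',np.round(R[:,0],3),'z',np.round(R[:,2],3))
    for t in tg:
        print(t,np.round(R.T@(np.array(t)/1000-s['tcp_pos'])/.8,4))
E
python3 - <<'E'
from h import *
W=cloud(np.load('pics/scene0.npz'))
for u,v in((284,85),(359,109),(408,60),(340,44),(374,145),(153,120)):print(np.round(W[v,u]*1000))
go((580,90,231),(580,90,165))
E
```

```text
[433. 392. 112.]
[656. 391. 109.]
[666. 719. 122.]
[441. 727. 115.]
[760. 229. 130.]
[126. 182.   3.]
t 0.1 tcp [184.9 596.4 230.5] F [-0.4  0.2 -1.3] gap 0.998 gf 0.0 x [-0.955  0.296  0.   ] z [-0.001 -0.002 -1.   ]
(580, 90, 231) [-0.6593 -0.4582 -0.    ]
(580, 90, 165) [-0.6593 -0.458   0.0825]
```

{"name": "apply_moves", "arguments": {"claw": [-1, -1, -1, -1, -1], "travel": [[-0.66, -0.458, 0], [-0.66, -0.458, 0], [-0.66, -0.458, 0], [-0.66, -0.458, 0], [-0.66, -0.458, 0]], "turn": [[0, 0, 0], [0, 0, 0], [0, 0, 0], [0, 0, 0], [0, 0, 0]], "newtons": 40}}

```text
t: 0.52
tcp_pos: [0.3138, 0.4311, 0.2309]
tool_rot: [0.149, 0.989, -0.0, -0.0]
force: [1.2, 0.2, 0.8]
finger_gap: 0.298
gripper_force: 0.0
```

{"name": "apply_moves", "arguments": {"claw": [-1, -1, -1, -1, -1], "travel": [[-0.446, -0.309, 0], [-0.446, -0.309, 0], [-0.446, -0.309, 0], [-0.446, -0.309, 0], [-0.446, -0.309, 0]], "turn": [[0, 0, 0], [0, 0, 0], [0, 0, 0], [0, 0, 0], [0, 0, 0]]}}

```text
t: 0.93
tcp_pos: [0.4425, 0.2669, 0.2311]
tool_rot: [0.15, 0.989, -0.0, -0.0]
force: [0.2, 0.3, -0.5]
finger_gap: 0.001
gripper_force: 0.0
```

{"name": "apply_moves", "arguments": {"claw": [-1, -1, -1, -1, -1], "travel": [[-0.231, -0.16, 0], [-0.231, -0.16, 0], [-0.231, -0.16, 0], [-0.231, -0.16, 0], [-0.231, -0.16, 0]], "turn": [[0, 0, 0], [0, 0, 0], [0, 0, 0], [0, 0, 0], [0, 0, 0]]}}

```text
t: 1.35
tcp_pos: [0.5709, 0.1027, 0.2309]
tool_rot: [0.15, 0.989, -0.0, -0.001]
force: [0.1, 0.8, -0.3]
finger_gap: -0.002
gripper_force: 0.0
```

{"name": "apply_moves", "arguments": {"claw": [-1, -1], "travel": [[0, 0, 0], [0, 0, 0]], "turn": [[0, 0, 0], [0, 0, 0]]}}

```text
t: 1.52
tcp_pos: [0.5714, 0.1025, 0.2307]
tool_rot: [0.152, 0.988, 0.0, -0.0]
force: [0.4, 0.1, -0.3]
finger_gap: 0.004
gripper_force: 0.0
```

```bash
python3 - <<'E'
from h import *
go((580,90,170),(544,85,145),(507,80,100),(497,78,62))
s=snap('wrist','w1',scale=1.5); print(-s['R'].T@s['t'],s['R'])
E
```

```text
t 1.52 tcp [571.4 102.5 230.7] F [ 0.4  0.1 -0.3] gap 0.004 gf 0.0 x [-0.954  0.3    0.001] z [-0.001  0.    -1.   ]
(580, 90, 170) [-0.015  -0.0116  0.0758]
(544, 85, 145) [ 0.0261 -0.0311  0.1071]
(507, 80, 100) [ 0.0683 -0.051   0.1634]
(497, 78, 62) [ 0.0794 -0.0571  0.2109]
[0.50438293 0.12393177 0.37188592] [[ 3.01427649e-01  9.53489044e-01  1.25100507e-04]
 [ 9.15891153e-01 -2.89578258e-01  2.78006884e-01]
 [ 2.65112744e-01 -8.36843831e-02 -9.60579074e-01]]
```

View pics/w1.png

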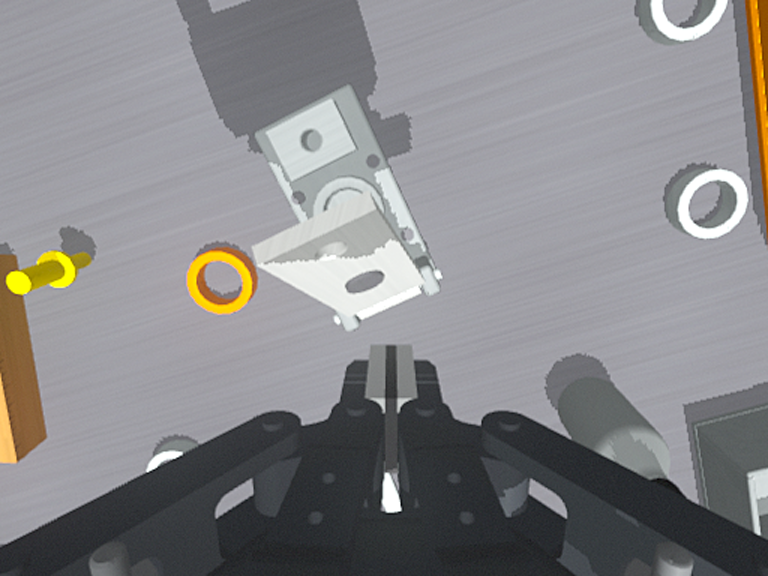

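```bash
python3 - <<'E'
from h import *
s=np.load('pics/w1.npz'); print(ray(s,208,92.7,.04))
L=[(580,90,180)]
for th in(64,57,51,45,40,35,30,25,20,16,12,9,7,5):
    a=np.radians(th);o=-110*np.cos(a)+5*np.sin(a)+16; L.append(tuple(np.round((600.6+.99*o,92.6+.139*o,45+110*np.sin(a)+5*np.cos(a)),1).tolist()))
go(*L)
E
```

```text
[0.482789   0.07558615 0.04      ]
t 1.57 tcp [569.9 103.9 230.6] F [-0.1  0.7  0.6] gap -0.0 gf 0.0 x [-0.954  0.298  0.002] z [-0.002  0.    -1.   ]
(580, 90, 180) [-0.0174 -0.0129  0.0632]
(573.2, 88.7, 146.1) [-0.0098 -0.0169  0.1056]
(561.3, 87.1, 140.0) [ 0.0038 -0.0233  0.1132]
(551.8, 85.7, 133.6) [ 0.0146 -0.0285  0.1213]
(542.9, 84.5, 126.3) [ 0.0247 -0.0333  0.1304]
(536.2, 83.6, 119.5) [ 0.0323 -0.0368  0.1389]
(530.1, 82.7, 112.2) [ 0.0393 -0.0402  0.1481]
(524.6, 81.9, 104.3) [ 0.0455 -0.0432  0.158 ]
(519.8, 81.3, 96.0) [ 0.051  -0.0457  0.1683]
(515.8, 80.7, 87.3) [ 0.0555 -0.0479  0.1792]
(513.1, 80.3, 80.1) [ 0.0586 -0.0494  0.1882]
(510.9, 80.0, 72.8) [ 0.0611 -0.0505  0.1974]
(509.7, 79.8, 67.1) [ 0.0624 -0.0512  0.2045]
(509.0, 79.7, 63.4) [ 0.0632 -0.0516  0.2091]
(508.4, 79.7, 59.6) [ 0.0639 -0.0518  0.2139]
```

{"name": "apply_moves", "arguments": {"claw": [-1, -1, -1, -1, -1], "travel": [[-0.017, -0.013, 0.05], [-0.017, -0.013, 0.063], [-0.01, -0.017, 0.106], [0.004, -0.023, 0.113], [0.014, -0.028, 0.121]], "turn": [[0, 0, 0], [0, 0, 0], [0, 0, 0], [0, 0, 0], [0, 0, 0]]}}

```text
t: 1.98
tcp_pos: [0.5496, 0.0884, 0.1324]
tool_rot: [0.149, 0.989, -0.0, -0.003]
force: [0.9, 1.0, 0.7]
finger_gap: 0.0
gripper_force: 0.3
```

{"name": "apply_moves", "arguments": {"claw": [-1, -1, -1, -1, -1], "travel": [[0.011, -0.005, 0.009], [0.018, -0.009, 0.018], [0.025, -0.012, 0.027], [0.031, -0.015, 0.037], [0.037, -0.018, 0.047]], "turn": [[0, 0, 0], [0, 0, 0], [0, 0, 0], [0, 0, 0], [0, 0, 0]]}}

```text
t: 2.4
tcp_pos: [0.5187, 0.0834, 0.0968]
tool_rot: [0.149, 0.989, 0.0, -0.0]
force: [0.9, 0.3, -0.1]
finger_gap: -0.0
gripper_force: 0.1
```

{"name": "apply_moves", "arguments": {"claw": [-1, -1, -1, -1, -1], "travel": [[0.004, -0.002, 0.011], [0.007, -0.003, 0.02], [0.01, -0.005, 0.029], [0.011, -0.005, 0.036], [0.012, -0.006, 0.04]], "turn": [[0, 0, 0], [0, 0, 0], [0, 0, 0], [0, 0, 0], [0, 0, 0]]}}

```text
t: 2.82
tcp_pos: [0.5092, 0.0805, 0.0643]
tool_rot: [0.149, 0.989, -0.0, -0.0]
force: [-0.2, -0.3, -0.1]
finger_gap: -0.0
gripper_force: 0.0
```

```bash
python3 - <<'E'
from h import *
go()
s=snap('side','s1',(220,170,340,280),5)
E
```

```text
t 2.82 tcp [509.2  80.5  64.3] F [-0.2 -0.3 -0.1] gap -0.0 gf 0.0 x [-0.955  0.295  0.001] z [-0.001  0.    -1.   ]
```

View pics/s1.png

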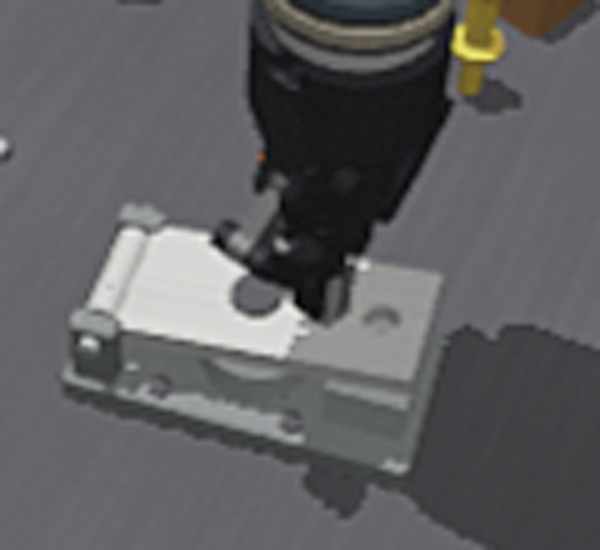

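{"name": "apply_moves", "arguments": {"claw": [-1, -1, -1, -1, -1], "travel": [[0, 0, 0.003], [0, 0, 0.006], [0, 0, 0.008], [0, 0, 0.01], [0, 0, 0.01]], "turn": [[0, 0, 0], [0, 0, 0], [0, 0, 0], [0, 0, 0], [0, 0, 0]]}}

```text
t: 3.28
tcp_pos: [0.5101, 0.0798, 0.057]
tool_rot: [0.15, 0.989, 0.0, 0.0]
force: [0.1, 0.3, 2.6]
finger_gap: -0.001
gripper_force: 1.1
```

{"name": "apply_moves", "arguments": {"claw": [-1, -1, -1, -1, -1], "travel": [[0, 0, -0.05], [0, 0, -0.1], [0, 0, -0.15], [0, 0, -0.18], [0, 0, -0.18]], "turn": [[0, 0, 0], [0, 0, 0], [0, 0, 0], [0, 0, 0], [0, 0, 0]]}}

```text
t: 3.7
tcp_pos: [0.5136, 0.0798, 0.2064]
tool_rot: [0.15, 0.989, 0.001, 0.006]
force: [0.4, -0.4, -0.5]
finger_gap: -0.001
gripper_force: 0.0
```

```bash
python3 - <<'E'
from h import *
s=snap('wrist','w2',scale=1.5); go((510,-219,200))
E
```

```text
t 3.75 tcp [511.9  79.8 204. ] F [ 0.2  0.5 -0.6] gap 0.001 gf 0.0 x [-0.955  0.296 -0.007] z [ 0.008 -0.    -1.   ]
(510, -219, 200) [-0.1084 -0.3574  0.0051]
```

{"name": "apply_moves", "arguments": {"claw": [0, 0, 0, 0, 0], "travel": [[-0.11, -0.357, 0], [-0.11, -0.357, 0], [-0.11, -0.357, 0], [-0.11, -0.357, 0], [-0.11, -0.357, 0]], "turn": [[0, 0, 0], [0, 0, 0], [0, 0, 0], [0, 0, 0], [0, 0, 0]]}}

```text
t: 4.17
tcp_pos: [0.508, -0.1297, 0.1993]
tool_rot: [0.15, 0.989, 0.001, -0.002]
force: [0.7, -0.1, 0.5]
finger_gap: 0.499
gripper_force: 0.0
```

{"name": "apply_moves", "arguments": {"claw": [0, 0, 0, 0, 0], "travel": [[-0.033, -0.108, 0], [-0.033, -0.108, 0], [-0.033, -0.108, 0], [-0.033, -0.108, 0], [-0.033, -0.108, 0]], "turn": [[0, 0, 0], [0, 0, 0], [0, 0, 0], [0, 0, 0], [0, 0, 0]]}}

```text
t: 4.58
tcp_pos: [0.5078, -0.2181, 0.1993]
tool_rot: [0.151, 0.989, 0.001, -0.002]
force: [0.1, -0.1, 0.4]
finger_gap: 0.5
gripper_force: 0.0
```

```bash
python3 - <<'E'
from h import *
s=snap('wrist','w3'); go((510,-219,200))
a=np.load('pics/w2.npz')['pixels'];im=np.hstack([a,s['pixels']])[:,:,::-1]
cv2.imwrite('pics/w23.png',np.vstack([cv2.resize(a[:,:,::-1][0:288],(768,432))[:300],cv2.resize(s['pixels'][:,:,::-1][0:288],(768,432))[:300]]))
E
```

```text
t 4.63 tcp [ 507.9 -217.1  199.6] F [-1.   0.2 -0.3] gap 0.499 gf 0.0 x [-0.955  0.296  0.004] z [-0.003  0.003 -1.   ]
(510, -219, 200) [-0.0033 -0.0014 -0.0005]
```

View pics/w23.png

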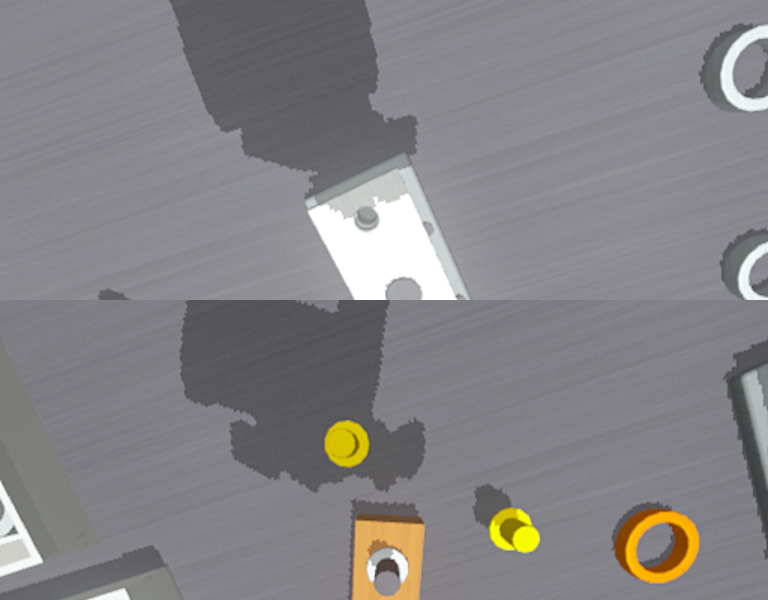

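```bash
python3 - <<'E'
from h import *
a=np.load('pics/w2.npz');b=np.load('pics/w3.npz')
print('leafhole',ray(a,244.7,144.7,.059),'collar',ray(b,258,178.7,.041),'top',ray(b,258.7,186.7,.077))
W=cloud(b);F=W[100:260].reshape(-1,3);F=F[np.isfinite(F[:,0])]
G=F[(np.hypot(F[:,0]-.51,F[:,1]+.219)<.03)]; T=G[(G[:,2]>.07)&(G[:,2]<.085)]; C=G[(G[:,2]>.0385)&(G[:,2]<.044)]
for Q in(T,C): (c,r)=cv2.minEnclosingCircle((Q[:,:2]*1000).astype(np.float32)); print(c,r,len(Q),Q[:,2].mean())
W=cloud(a); L=W[100:200,205:300].reshape(-1,3);L=L[(L[:,2]>.045)&(L[:,2]<.075)]; A=np.c_[L[:,:2],np.ones(len(L))]; k=np.linalg.lstsq(A,L[:,2],rcond=None)[0]; print('leaf slope',k, 'z at hole',k@[.482,.0757,1])
E
```

```text
leafhole [0.48258455 0.07529396 0.059     ] collar [ 0.51137993 -0.22090554  0.041     ] top [ 0.50994416 -0.21963215  0.077     ]
(511.4960632324219, -220.8834991455078) 7.9601731300354 258 0.07514699246799561
(511.1539001464844, -220.7545623779297) 13.644747734069824 264 0.0396126053335423
leaf slope [-0.05626265 -0.00954556  0.08492749] z at hole 0.05708629845658528
```

{"name": "apply_moves", "arguments": {"claw": [0, 0, 0, 0, 0], "travel": [[-0.005, -0.003, 0.04], [-0.005, -0.003, 0.08], [-0.005, -0.003, 0.12], [-0.005, -0.003, 0.13], [-0.005, -0.003, 0.13]], "turn": [[0, 0, 0], [0, 0, 0], [0, 0, 0], [0, 0, 0], [0, 0, 0]]}}

```text
t: 5.05
tcp_pos: [0.5102, -0.219, 0.0945]
tool_rot: [0.149, 0.989, 0.002, -0.003]
force: [1.3, 0.7, -0.2]
finger_gap: 0.5
gripper_force: 0.0
```

{"name": "apply_moves", "arguments": {"claw": [0, 0], "travel": [[0, 0, 0], [0, 0, 0]], "turn": [[0, 0, 0], [0, 0, 0]]}}

```text
t: 5.22
tcp_pos: [0.5133, -0.2222, 0.0985]
tool_rot: [0.149, 0.989, -0.001, 0.001]
force: [0.8, -0.1, -0.1]
finger_gap: 0.495
gripper_force: 0.0
```

```bash
python3 - <<'E'
from h import *
go((511.2,-220.8,46)); manip.snapshot('wrist'); go((511.2,-220.8,46)); manip.snapshot('wrist'); go((511.2,-220.8,46))
E
```

```text
t 5.22 tcp [ 513.3 -222.2   98.5] F [ 0.8 -0.1 -0.1] gap 0.495 gf 0.0 x [-0.955  0.295 -0.003] z [ 0.002 -0.002 -1.   ]
(511.2, -220.8, 46) [0.0032 0.0009 0.0657]
t 5.27 tcp [ 513.4 -222.5   98.8] F [ 1.2 -0.2  0.7] gap 0.502 gf 0.0 x [-0.955  0.295 -0.004] z [ 0.003 -0.002 -1.   ]
(511.2, -220.8, 46) [0.0036 0.0013 0.066 ]
t 5.32 tcp [ 513.4 -222.7   98.8] F [0.1 0.5 0.2] gap 0.503 gf 0.0 x [-0.955  0.296 -0.004] z [ 0.003 -0.002 -1.   ]
(511.2, -220.8, 46) [0.0035 0.0015 0.066 ]
```

{"name": "apply_moves", "arguments": {"claw": [0, 0, 0, 0, 0], "travel": [[0.0035, 0.0015, 0.02], [0.0035, 0.0015, 0.04], [0.0035, 0.0015, 0.055], [0.0035, 0.0015, 0.065], [0.0035, 0.0015, 0.065]], "turn": [[0, 0, 0], [0, 0, 0], [0, 0, 0], [0, 0, 0], [0, 0, 0]]}}

```text
t: 5.73
tcp_pos: [0.5095, -0.2202, 0.0445]
tool_rot: [0.15, 0.989, 0.0, -0.0]
force: [0.4, 0.8, -0.9]
finger_gap: 0.501
gripper_force: 0.0
```

{"name": "apply_moves", "arguments": {"claw": [0, 0, 0, 0], "travel": [[0, 0, 0], [0, 0, 0], [0, 0, 0], [0, 0, 0]], "turn": [[0, 0, 0], [0, 0, 0], [0, 0, 0], [0, 0, 0]]}}

```text
t: 6.07
tcp_pos: [0.5103, -0.2206, 0.0457]
tool_rot: [0.15, 0.989, -0.0, 0.001]
force: [0.0, 0.3, -0.7]
finger_gap: 0.497
gripper_force: 0.0
```

```bash
python3 - <<'E'
from h import *
go((511.2,-220.8,46))
E
```

```text
t 6.07 tcp [ 510.3 -220.6   45.7] F [ 0.   0.3 -0.7] gap 0.497 gf 0.0 x [-0.955  0.296 -0.002] z [ 0.001 -0.001 -1.   ]
(511.2, -220.8, 46) [-0.0011  0.0001 -0.0003]
```

{"name": "apply_moves", "arguments": {"claw": [-1, -1, -1, -1, -1], "travel": [[-0.001, 0, 0], [-0.001, 0, 0], [-0.001, 0, 0], [-0.001, 0, 0], [-0.001, 0, 0]], "turn": [[0, 0, 0], [0, 0, 0], [0, 0, 0], [0, 0, 0], [0, 0, 0]], "newtons": 80}}

```text
t: 6.48
tcp_pos: [0.5109, -0.2207, 0.0454]
tool_rot: [0.15, 0.989, -0.0, 0.001]
force: [-1.1, 0.3, 5.6]
finger_gap: 0.163
gripper_force: 77.9
```

{"name": "apply_moves", "arguments": {"claw": [-1, -1, -1], "travel": [[0, 0, 0], [0, 0, 0], [0, 0, 0]], "turn": [[0, 0, 0], [0, 0, 0], [0, 0, 0]]}}

```text
t: 6.73
tcp_pos: [0.5109, -0.2207, 0.0454]
tool_rot: [0.15, 0.989, -0.0, 0.0]
force: [0.4, 0.6, 6.3]
finger_gap: 0.164
gripper_force: 77.9
```

```bash
python3 - <<'E'
from h import *
go((511.2,-220.8,200))
E
```

```text
t 6.73 tcp [ 510.9 -220.7   45.4] F [0.4 0.6 6.3] gap 0.164 gf 77.9 x [-0.955  0.296 -0.001] z [ 0.001 -0.001 -1.   ]
(511.2, -220.8, 200) [-0.0005 -0.     -0.1932]
```

{"name": "apply_moves", "arguments": {"claw": [-1, -1, -1, -1, -1], "travel": [[0, 0, -0.02], [0, 0, -0.05], [0, 0, -0.09], [0, 0, -0.13], [0, 0, -0.13]], "turn": [[0, 0, 0], [0, 0, 0], [0, 0, 0], [0, 0, 0], [0, 0, 0]]}}

```text
t: 7.15
tcp_pos: [0.5136, -0.2225, 0.154]
tool_rot: [0.15, 0.989, -0.002, 0.005]
force: [1.2, -0.3, -1.4]
finger_gap: 0.164
gripper_force: 78.3
```

```bash
python3 - <<'E'
from h import *
go((482.5,75.5,160)); s=snap('wrist','w4'); 
im=[s['pixels'][120:300,170:350,::-1]]
t=snap('side','s4')
im.append(t['pixels'][80:260,250:430,::-1])
cv2.imwrite('pics/g.png',np.hstack([cv2.resize(i,(400,400),interpolation=cv2.INTER_CUBIC) for i in im]))
E
```

```text
t 7.15 tcp [ 513.6 -222.5  154. ] F [ 1.2 -0.3 -1.4] gap 0.164 gf 78.3 x [-0.955  0.296 -0.01 ] z [ 0.009 -0.006 -1.   ]
(482.5, 75.5, 160) [ 0.1473  0.3443 -0.0101]
```

View pics/g.png

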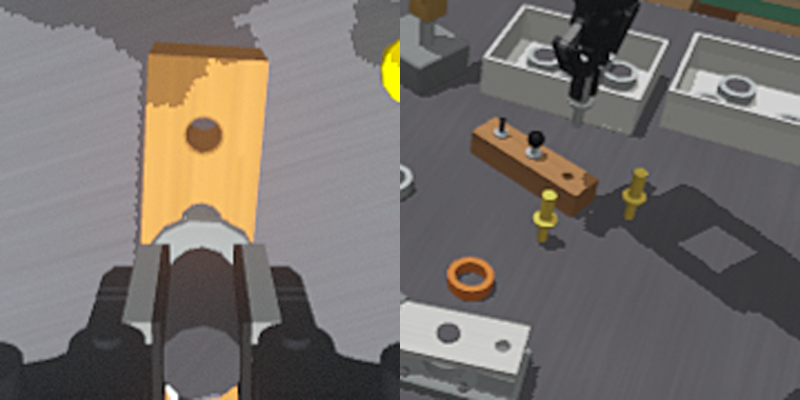

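{"name": "apply_moves", "arguments": {"claw": [-1, -1, -1, -1, -1], "travel": [[0.1435, 0.343, 0], [0.1435, 0.343, 0], [0.1435, 0.343, 0], [0.1435, 0.343, 0], [0.1435, 0.343, 0]], "turn": [[0, 0, 0], [0, 0, 0], [0, 0, 0], [0, 0, 0], [0, 0, 0]]}}

```text
t: 7.67
tcp_pos: [0.4886, -0.0112, 0.147]
tool_rot: [0.15, 0.989, 0.0, -0.002]
force: [1.6, 0.3, -0.5]
finger_gap: 0.158
gripper_force: 78.4
```

{"name": "apply_moves", "arguments": {"claw": [-1, -1, -1, -1, -1], "travel": [[0.043, 0.103, 0], [0.043, 0.103, 0], [0.043, 0.103, 0], [0.043, 0.103, 0], [0.043, 0.103, 0]], "turn": [[0, 0, 0], [0, 0, 0], [0, 0, 0], [0, 0, 0], [0, 0, 0]]}}

```text
t: 8.08
tcp_pos: [0.4814, 0.0759, 0.1477]
tool_rot: [0.149, 0.989, -0.0, -0.001]
force: [0.2, -0.2, -0.4]
finger_gap: 0.163
gripper_force: 78.5
```

{"name": "apply_moves", "arguments": {"claw": [-1, -1, -1, -1, -1], "travel": [[0, 0, 0], [0, 0, 0], [0, 0, 0], [0, 0, 0], [0, 0, 0]], "turn": [[0, 0, 0], [0, 0, 0], [0, 0, 0], [0, 0, 0], [0, 0, 0]]}}

```text
t: 8.5
tcp_pos: [0.4825, 0.0749, 0.1489]
tool_rot: [0.151, 0.989, -0.0, 0.0]
force: [0.0, -0.3, -1.6]
finger_gap: 0.163
gripper_force: 78.5
```

```bash
python3 - <<'E'
from h import *
go((482.5,75.5,110))
E
```

```text
t 8.5 tcp [482.5  74.9 148.9] F [ 0.  -0.3 -1.6] gap 0.163 gf 78.5 x [-0.955  0.298 -0.   ] z [ 0. -0. -1.]
(482.5, 75.5, 110) [0.0002 0.0008 0.0486]
```

{"name": "apply_moves", "arguments": {"claw": [-1, -1, -1, -1, -1], "travel": [[0, 0.0006, 0.02], [0, 0.0006, 0.04], [0, 0.0006, 0.052], [0, 0.0006, 0.055], [0, 0.0006, 0.055]], "turn": [[0, 0, 0], [0, 0, 0], [0, 0, 0], [0, 0, 0], [0, 0, 0]]}}

```text
t: 8.92
tcp_pos: [0.482, 0.0761, 0.1043]
tool_rot: [0.15, 0.989, -0.0, -0.001]
force: [0.7, 0.9, -1.2]
finger_gap: 0.158
gripper_force: 78.5
```

```bash
python3 - <<'E'
from h import *
go((482.5,75.5,95)); s=snap('scene','c5'); t=snap('side','s5')
cv2.imwrite('pics/ins.png',np.hstack([cv2.resize(i[:,:,::-1],(400,400),interpolation=cv2.INTER_CUBIC) for i in(s['pixels'][120:200,195:275],t['pixels'][190:270,255:335])]))
go((482.5,75.5,95))
E
```

```text
t 8.92 tcp [482.   76.1 104.3] F [ 0.7  0.9 -1.2] gap 0.158 gf 78.5 x [-0.955  0.297  0.002] z [-0.002  0.    -1.   ]
(482.5, 75.5, 95) [-0.0009 -0.0005  0.0116]
t 9.02 tcp [482.8  76.1 105.2] F [-0.2 -0.6 -0.5] gap 0.162 gf 78.5 x [-0.955  0.296 -0.001] z [ 0.001 -0.    -1.   ]
(482.5, 75.5, 95) [ 0.0001 -0.0008  0.0128]
```

View pics/ins.png

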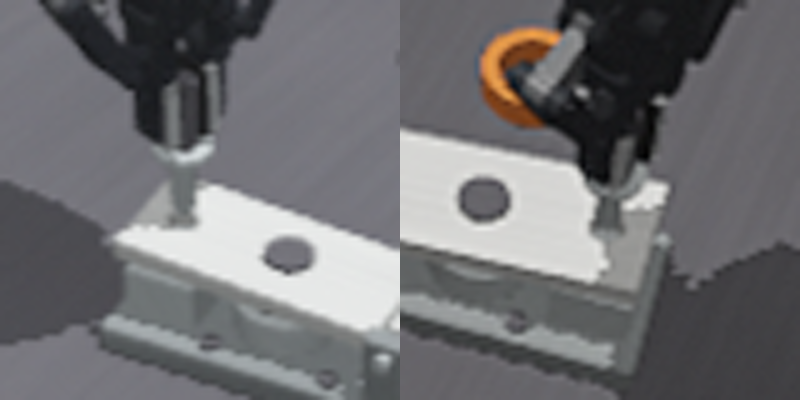

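{"name": "apply_moves", "arguments": {"claw": [-1, -1, -1, -1, -1], "travel": [[0, -0.0006, 0.004], [0, -0.0006, 0.008], [0, -0.0006, 0.011], [0, -0.0006, 0.014], [0, -0.0006, 0.014]], "turn": [[0, 0, 0], [0, 0, 0], [0, 0, 0], [0, 0, 0], [0, 0, 0]]}}

```text
t: 9.43
tcp_pos: [0.4821, 0.0757, 0.0934]
tool_rot: [0.15, 0.989, -0.0, -0.0]
force: [-0.1, -0.3, -1.0]
finger_gap: 0.163
gripper_force: 78.5
```

{"name": "apply_moves", "arguments": {"claw": [-1, -1, -1, -1, -1], "travel": [[0, 0, 0.005], [0, 0, 0.01], [0, 0, 0.015], [0, 0, 0.019], [0, 0, 0.019]], "turn": [[0, 0, 0], [0, 0, 0], [0, 0, 0], [0, 0, 0], [0, 0, 0]]}}

```text
t: 9.85
tcp_pos: [0.4819, 0.0755, 0.0777]
tool_rot: [0.15, 0.989, -0.0, -0.001]
force: [-0.7, -2.5, -1.3]
finger_gap: 0.162
gripper_force: 78.7
```

{"name": "apply_moves", "arguments": {"claw": [-1, -1, -1, -1, -1], "travel": [[0, 0, 0.004], [0, 0, 0.008], [0, 0, 0.012], [0, 0, 0.015], [0, 0, 0.015]], "turn": [[0, 0, 0], [0, 0, 0], [0, 0, 0], [0, 0, 0], [0, 0, 0]]}}

```text
t: 10.27
tcp_pos: [0.482, 0.0754, 0.0662]
tool_rot: [0.15, 0.989, -0.0, -0.0]
force: [-0.6, -4.8, -1.2]
finger_gap: 0.164
gripper_force: 78.7
```

{"name": "apply_moves", "arguments": {"claw": [-1, -1, -1, -1, -1], "travel": [[-0.0003, -0.001, 0.003], [-0.0003, -0.001, 0.005], [-0.0003, -0.001, 0.007], [-0.0003, -0.001, 0.008], [-0.0003, -0.001, 0.008]], "turn": [[0, 0, 0], [0, 0, 0], [0, 0, 0], [0, 0, 0], [0, 0, 0]]}}

```text
t: 10.68
tcp_pos: [0.4818, 0.0752, 0.0601]
tool_rot: [0.15, 0.989, 0.0, -0.0]
force: [-1.5, -1.8, 4.4]
finger_gap: 0.162
gripper_force: 79.2
```

{"name": "apply_moves", "arguments": {"claw": [-1, -1, -1, -1, -1], "travel": [[0, 0, 0.001], [0, 0, 0.002], [0, 0, 0.003], [0, 0, 0.003], [0, 0, 0.003]], "turn": [[0, 0, 0], [0, 0, 0], [0, 0, 0], [0, 0, 0], [0, 0, 0]]}}

```text
t: 11.1
tcp_pos: [0.4817, 0.0752, 0.0592]
tool_rot: [0.15, 0.989, 0.0, -0.0]
force: [-3.8, -1.5, 17.9]
finger_gap: 0.164
gripper_force: 81.1
```

{"name": "apply_moves", "arguments": {"claw": [-1, -1, -1, -1], "travel": [[0.0003, 0, 0.0008], [0.0003, 0, 0.0008], [0.0003, 0, 0.0008], [0.0003, 0, 0.0008]], "turn": [[0, 0, 0], [0, 0, 0], [0, 0, 0], [0, 0, 0]]}}

```text
t: 11.43
tcp_pos: [0.4817, 0.0752, 0.0591]
tool_rot: [0.15, 0.989, 0.0, 0.0]
force: [-4.5, -1.8, 22.3]
finger_gap: 0.16
gripper_force: 81.7
```

```bash
python3 - <<'E'
from h import *
go()
ims=[]
for n,c in(('scene',(205,130,295,210)),('side',(220,190,310,270))):
    s=snap(n,n+'6'); W=cloud(s); a,b,e,d=c
    L=W[b:d,a:e].reshape(-1,3); L=L[np.isfinite(L[:,0])]
    X=(L[:,:2]-[.6006,.0926])@[.990,.139]; Y=(L[:,:2]-[.6006,.0926])@[-.139,.990]
    m=(X>-.138)&(X<-.02)&(abs(Y)<.027)&(L[:,2]>.042)&(L[:,2]<.063); m&=np.hypot(X+.12,Y)>.02
    k=np.polyfit(X[m],L[m,2],1); r=abs(L[m,2]-np.polyval(k,X[m])); g=r<.003
    print(n,np.polyfit(X[m][g],L[m,2][g],1),g.sum())
    ims.append(cv2.resize(s['pixels'][b:d,a:e,::-1],(400,356),interpolation=cv2.INTER_CUBIC))
cv2.imwrite('pics/fin.png',np.hstack(ims))
go()
E
```

```text
t 11.43 tcp [481.7  75.2  59.1] F [-4.5 -1.8 22.3] gap 0.16 gf 81.7 x [-0.955  0.296 -0.001] z [ 0.001  0.    -1.   ]
scene [-0.00100568  0.05174016] 536
side [0.00256201 0.05020677] 691
t 11.53 tcp [481.7  75.2  59.1] F [-4.7 -2.2 22.4] gap 0.161 gf 81.7 x [-0.955  0.296 -0.001] z [ 0.001  0.    -1.   ]
```

View pics/fin.png

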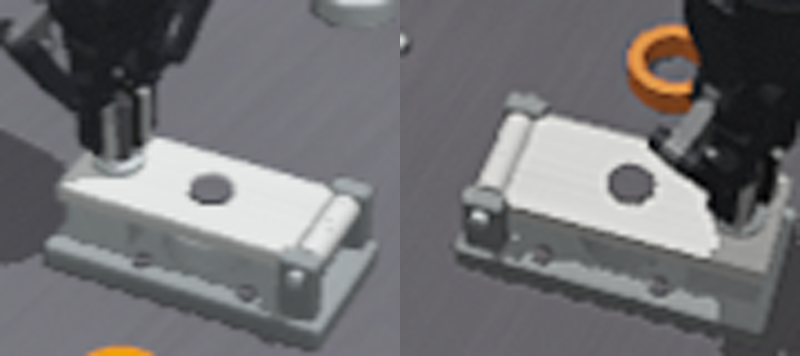

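Leaf slope is about zero with its top at about 50–52 mm. The collar lies on the leaf and a steady 22 N holds it pressed, so the clamp is shut.

```bash
python3 -c "
from station import manip; print(manip.sign_off())"
```

```text
the job is handed in; nothing more can be done
None
```

The clamp is shut on the ring: the pin is through the leaf into the base, and I handed in at about 11.5 s with the hand still pressing it down at about 22 N; the verdict was not shown.

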